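Line up the shaker tins by size at the seasoning station

ROBOT

A 7-joint arm with a two-finger parallel gripper is mounted at the origin on the work surface. World frame = base frame: x ahead of the robot, y to its left, z up, the work surface at z = 0. Lengths are in m, angles in rad, forces in N, time in s.
With the tool pointing down it reaches from about 0.425 to 0.95 m from the base axis. Payload 4.7 kg.
Tool frame: the origin (TCP) lies midway between the tips of the shut fingers; the grasp point (between the pads) lies 19 mm behind it; z points along the fingers, y is the line along which they close (so a half turn about z gives the same grasp; the last joint's range is limited). The gripper opens to 87 mm and grips with 3 to 60 N. Pads are 19 mm wide; open, the fingers measure 117 mm over their backs; the gripper's body (75 mm by 190 mm) begins 51 mm behind the grasp point.
Start: joints at [1.245, 0.469, -0.049, 1.532, 0.024, 1.141, -0.082], TCP at [0.197, -0.645, 0.223] pointing down, gripper open.
Joint ranges: [-2.59, 2.59], [-0.33, 1.99], [-1.39, 1.29], [0.1, 2.45], [-1.04, 4.18], [0.21, 1.99], [-2.66, 2.66]. Speed limits (rad/s): [2.57, 2.57, 3.14, 3.14, 3.14, 3.14, 3.14].

INTERFACE

Orientations are given as a rotation vector (axis times angle).
In Python, from bench import r gives the robot as it stands.
- The arm moves only by the tool servo_tool, never from a script. Its argument "deltas" is a list that holds one entry, the list of rows, each a list of 7 numbers: the shift along the tool's x, y, z in cm, then the turn, a rotation vector about the tool's x, y, z in rad, then the opening in per cent of the stroke, from 0 (shut) to 100 (fully open). A call has 1 to 12 rows; each row shifts and turns the commanded pose from where the row before left it, along the tool's axes as they then stand; what a row does not reach is not made up. A row lasts 1/10 s, in which the tool goes at most 50 mm and 8.59 degrees, less where a joint would pass 70% of its speed; a pose out of reach is approached as far as the arm can. A call is refused whole if a number of a shift passes 5 or a number of a turn 0.15, either way. A call with a gripper value outside its range is refused whole. The fingers move at their own pace and stop on an object; the grip force is fixed at half the most. Time passes only in rows, so rows that do not move let the fingers close. It gives the time, the measured TCP pose, the force, the opening and the grip force at its end, in the units of the state.
- r.sense(): the state, without advancing time (a new reading comes with each control period).
- r.snapshot(name): name is "side" or "top"; returns a dict with "image" (384x512x3 uint8, red, green, blue), "depth" (384x512 float32, m along the optical axis (not along the pixel's ray), 0 where there is no reading), "fx", "fy", "cx", "cy" (pixels), "origin" and "rotation" of the camera in the world. Camera axes: x right, y down, z forward; pixel columns grow to the right and rows downward; lengths in m; the calibration is good to about 2 mm. A picture is of the moment at which its call begins.
- r.hand_in(): hands the job in; it is judged then, once.
The state is a dict: "clock": time; "joint_pos": joint angles; "joint_vel": joint speeds; "joint_efforts": joint torques, N m; "eef_pos": TCP position; "tool_rot": TCP orientation; "wrist_force": force on the tool from outside, world axes, zero at the start; "wrist_torque": the same for the moment, N m; "gripper_width": opening from 0.0 (shut) to 1.0 (fully open); "grasp_force": force on a finger pad.
Only numpy, scipy, OpenCV 4.12 (cv2) and the standard library are available. Lean on these libraries where they do the work, as an engineer would, in place of code of your own. Each camera call takes 0.05 s, during which the arm holds its last target. There are 200 camera calls.

TASK

Set up the seasoning station: stand the four shaker tins upright, one centred on each rubber mat of the row, in order of size, with the largest next to the white salt bowl and the smallest next to the round kitchen timer. Do not knock any tin over, and leave the bowl and the timer where they are.

Things in the scene. Friction and masses are not known exactly. Their poses are not given: they have to be found in the camera images.
- small (a point): Smallest of four upright round shaker tins, brushed steel with a flat white plastic lid of the same diameter: 34 mm diameter, 60 mm tall overall, straight-sided over the whole height. Point at its centre, 30 mm above its foot; z up along its axis. About 0.05 to 0.3 kg.
- medium (a point): Second smallest of four upright round shaker tins, brushed steel with a flat white plastic lid of the same diameter: 42 mm diameter, 75 mm tall overall, straight-sided over the whole height. Point at its centre, 37.5 mm above its foot; z up along its axis. About 0.05 to 0.3 kg.
- large (a point): Second largest of four upright round shaker tins, brushed steel with a flat white plastic lid of the same diameter: 50 mm diameter, 90 mm tall overall, straight-sided over the whole height. Point at its centre, 45 mm above its foot; z up along its axis. About 0.05 to 0.3 kg.
- largest (a point): Largest of four upright round shaker tins, brushed steel with a flat white plastic lid of the same diameter: 58 mm diameter, 105 mm tall overall, straight-sided over the whole height. Point at its centre, 52.5 mm above its foot; z up along its axis. About 0.05 to 0.3 kg.
- mat_1: Dark rubber mat, left end (+y) of a row of four: 72 mm diameter, 3 mm thick, fixed on a white board 12 mm thick (110 by 420 mm). Origin at the centre of the mat's underside, so the top on which a tin stands is 3 mm above it (15 mm above the counter). Its y axis runs along the row; mats are 100 mm apart, the row lies roughly left to right as seen from the robot.
- mat_2: Dark rubber mat, second from left of a row of four: 72 mm diameter, 3 mm thick, fixed on a white board 12 mm thick (110 by 420 mm). Origin at the centre of the mat's underside, so the top on which a tin stands is 3 mm above it (15 mm above the counter). Its y axis runs along the row; mats are 100 mm apart, the row lies roughly left to right as seen from the robot.
- mat_3: Dark rubber mat, third from left of a row of four: 72 mm diameter, 3 mm thick, fixed on a white board 12 mm thick (110 by 420 mm). Origin at the centre of the mat's underside, so the top on which a tin stands is 3 mm above it (15 mm above the counter). Its y axis runs along the row; mats are 100 mm apart, the row lies roughly left to right as seen from the robot.
- mat_4: Dark rubber mat, right end (-y) of a row of four: 72 mm diameter, 3 mm thick, fixed on a white board 12 mm thick (110 by 420 mm). Origin at the centre of the mat's underside, so the top on which a tin stands is 3 mm above it (15 mm above the counter). Its y axis runs along the row; mats are 100 mm apart, the row lies roughly left to right as seen from the robot.
- salt_bowl: White ceramic bowl, 84 mm rim diameter, 45 mm tall, loose, standing on the counter at one end of the row of mats (110 mm beyond the end mat's centre), at either end. Origin at the centre of its underside. To be left alone.
- timer: Black round kitchen timer with a white dial and a bar knob, 68 mm diameter, 42 mm tall, loose, standing on the counter at the other end of the row (110 mm beyond the end mat's centre). Origin at the centre of its underside. To be left alone.
Not all that is in view belongs to the job. What is shaped like the part that bears large but blue or purple is not meant.

How it is judged:
By the outcome, as a careful person would: the job done as asked, in the order asked, and still so for the second after the job is handed in, with the robot touching nothing.
It also fails if it takes over 112 s, if anything falls off the work surface, if the arm or the gripper's body presses on something with over 40 N, if the wrist force passes 120 N, or if a joint passes its speed limit or range.

## Working session

There is one attempt and no reset: what is moved stays moved. The work goes in short steps, Python scripts to look and compute and a tool call to move; the robot and the scene stay as the last step left them, time stands still between calls to the robot, and variables do not carry over. Pictures are saved under pics/ and viewed, at most 14 in all, crops included, and the job is handed in when it is done.

Besides the shell and the picture viewer there is one more tool, called as a command line: name --argument value ..., lists and objects as JSON in quotes. servo_tool: Moves the arm, as the interface text tells. Its arguments: {"type":"object","properties":{"deltas":{"type":"array","items":{"type":"array","items":{"type":"array","items":{"type":"number"}}}}},"required":["deltas"]}

```bash
ls; mkdir -p pics; python3 - <<'E'
from bench import r
import cv2,pickle
s=r.sense(); print({k:s[k] for k in('clock','eef_pos','tool_rot','gripper_width','wrist_force')})
for n in('top','side'):
    d=r.snapshot(n); pickle.dump(d,open(f'{n}.pkl','wb')); cv2.imwrite(f'pics/{n}0.png',d['image'][:,:,::-1])
    print(n,d['origin'],d['rotation'],d['fx'],d['cx'],d['cy'])
E
```

```text
pics
{'clock': 0.0, 'eef_pos': array([ 0.19722389, -0.64490913,  0.22148976]), 'tool_rot': array([-3.10514509e+00, -4.64186108e-01,  5.91234499e-04]), 'gripper_width': 0.9983267138277463, 'wrist_force': array([-0.70021116,  0.19022617,  0.34477463])}
top [0.28855961 0.03675264 1.10402601] [-2.03656308  2.19837963 -0.22475306] 478.46249407775304 249.05192223009917 205.79709510585104
side [ 0.17279267 -0.55825165  0.53067766] [-2.07547088  0.61891744 -0.30199042] 359.0186496105347 256.4418284108805 191.00585384633092
```

View pics/top0.png

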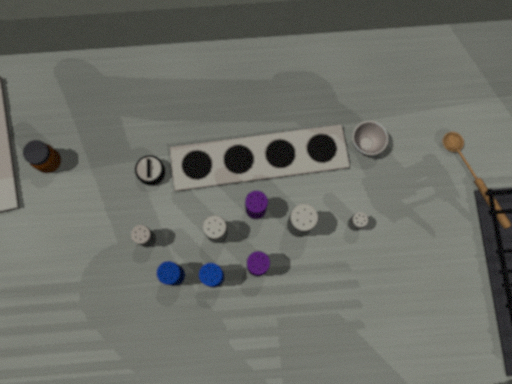

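View pics/side0.png

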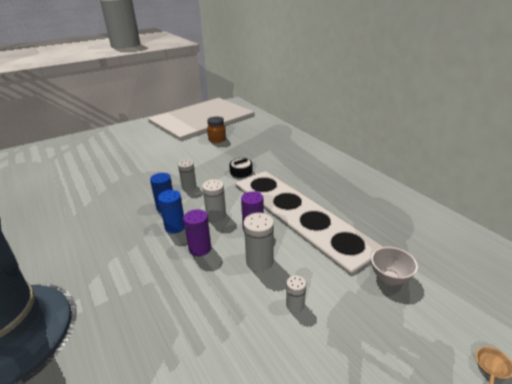

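Top view: white-lidded steel tins at (142,235), (215,228), (303,217) and (360,220). The blue tins at (170,273), (211,275) and purple tins at (256,204), (258,263) are not meant. Mats run (197,165) to (322,148), with the timer at (150,170) and the bowl at (370,140). Next I measure heights and positions from both views.

```bash
cat > h.py <<'E'
import numpy as np,cv2
from scipy.spatial.transform import Rotation as R
def cloud(d):
    z=d['depth'].astype(float); v,u=np.indices(z.shape)
    p=np.stack([(u-d['cx'])/d['fx']*z,(v-d['cy'])/d['fy']*z,z],-1)
    P=p@R.from_rotvec(d['rotation']).as_matrix().T+d['origin']; P[z==0]=np.nan; return P
def ray(d,u,v):
    return d['origin'],R.from_rotvec(d['rotation']).as_matrix()@np.array([(u-d['cx'])/d['fx'],(v-d['cy'])/d['fy'],1])
def plane(d,u,v,z):
    o,k=ray(d,u,v); return o+k*(z-o[2])/k[2]
def pix(d,P):
    q=R.from_rotvec(d['rotation']).as_matrix().T@(np.asarray(P)-d['origin']); return q[0]/q[2]*d['fx']+d['cx'],q[1]/q[2]*d['fy']+d['cy']
def tri(d1,p1,d2,p2):
    a,k=ray(d1,*p1);b,m=ray(d2,*p2)
    t=np.linalg.lstsq(np.stack([k,-m],1),b-a,rcond=None)[0]
    x,y=a+k*t[0],b+m*t[1]; return (x+y)/2,np.linalg.norm(x-y)
def blobs(d,zmin=.03):
    """Tops of the things standing up: (centre px, height, enclosing diameter, mean rgb)."""
    P=cloud(d); m=(np.nan_to_num(P[...,2])>zmin).astype(np.uint8); out=[]
    n,l,s,c=cv2.connectedComponentsWithStats(m)
    for i in range(1,n):
        if not 60<s[i,4]<2500: continue
        zs=P[...,2][l==i]; h=np.percentile(zs,85); w=(l==i)&(abs(P[...,2]-h)<.006)
        cs,_=cv2.findContours(w.astype(np.uint8),0,2); k=max(cs,key=cv2.contourArea)
        if len(k)<5: continue
        (u,v),(a,b),_=cv2.fitEllipse(k); out.append((u,v,h,a,b,d['image'][w].mean(0)))
    return out
E
python3 - <<'E'
from h import *; import pickle
t,s=[pickle.load(open(f'{n}.pkl','rb')) for n in('top','side')]
np.set_printoptions(precision=4,suppress=True)
B={}
for n,d in(('top',t),('side',s)):
    print(n,'counter z',np.nanmedian(cloud(d)[...,2])); B[n]=blobs(d)
    for u,v,h,a,b,c in B[n]:
        P=plane(d,u,v,h); print('%.1f %.1f h%.4f'%(u,v,h),np.round(P[:2],4),'axes %.1f %.1f'%(a,b),c.round(),'dia~%.3f'%((max(a,b)+1)*np.linalg.norm(P-d['origin'])/d['fx']))
# mats: dark contours
M={}
for n,d,ar in(('top',t,(300,2000)),('side',s,(200,3000))):
    P=cloud(d); g=d['image'].max(2); m=((g<60)&(P[...,2]<.03)&(P[...,2]>.004)).astype(np.uint8)
    m=cv2.morphologyEx(m,cv2.MORPH_CLOSE,np.ones((5,5)))
    for k in cv2.findContours(m,0,2)[0]:
        A=cv2.contourArea(k)
        if ar[0]<A<ar[1]:
            (u,v),(a,b),_=cv2.fitEllipse(k); M.setdefault(n,[]).append((u,v)); print(n,'mat %.1f %.1f %.1f %.1f'%(u,v,a,b),plane(d,u,v,.015)[:2], 'zmed %.4f'%np.nanmedian(P[int(v)-4:int(v)+5,int(u)-4:int(u)+5,2]))
for a in M['top']:
    P=plane(t,*a,.015); q=min(M['side'],key=lambda p:np.hypot(*(np.array(p)-pix(s,P)))); print('tri',*tri(t,a,s,q))
for a in B['top']:
    P=plane(t,*a[:3]); q=min(B['side'],key=lambda p:np.hypot(*(np.array(p[:2])-pix(s,P)))); print('tri tin',a[:2],*tri(t,a[:2],s,q[:2]),q[:2],pix(s,P))
E
```

```text
top counter z 0.00025803733719520494
370.2 137.2 h0.0461 [ 0.646  -0.2748] axes 33.0 35.1 [122. 119. 113.] dia~0.087
35.5 151.2 h0.0765 [0.6599 0.4874] axes 22.8 25.2 [50. 50. 52.] dia~0.065
148.9 168.3 h0.0364 [0.613  0.2429] axes 26.0 27.7 [105. 102.  95.] dia~0.068
502.3 237.9 h0.0400 [ 0.3898 -0.5418] axes 20.5 122.4 [21. 20. 19.] dia~0.313
256.5 200.8 h0.0918 [0.5054 0.0026] axes 21.8 22.1 [ 81.  38. 103.] dia~0.050
304.1 216.6 h0.1067 [ 0.4604 -0.0949] axes 25.9 26.4 [149. 146. 137.] dia~0.058
360.3 218.9 h0.0621 [ 0.4535 -0.224 ] axes 13.9 14.8 [141. 138. 130.] dia~0.036
214.5 226.1 h0.0921 [0.457  0.0966] axes 22.1 22.4 [146. 144. 135.] dia~0.050
141.0 233.4 h0.0769 [0.4557 0.2571] axes 17.9 19.3 [134. 128. 120.] dia~0.045
258.2 262.1 h0.0920 [0.3734 0.0095] axes 22.3 22.6 [ 82.  38. 104.] dia~0.050
168.2 272.1 h0.0917 [0.3669 0.1995] axes 22.7 23.4 [ 22.  54. 116.] dia~0.052
210.6 273.7 h0.0917 [0.3568 0.1109] axes 22.9 23.1 [ 23.  59. 127.] dia~0.051
side counter z 8.731169901010638e-05
215.1 120.1 h0.0736 [0.6567 0.4817] axes 7.6 16.4 [72. 70. 73.] dia~0.060
238.3 163.1 h0
[... 2923 characters left out ...]
09582225935 (185.1495819091797, 164.43081665039062) (np.float64(185.72385476245336), np.float64(162.23413219811653))
tri tin (258.1732177734375, 262.0728454589844) [0.3731 0.0096 0.0851] 0.0016589335442136505 (195.17913818359375, 217.4711151123047) (np.float64(195.28405843693884), np.float64(214.62687270864205))
tri tin (168.2458038330078, 272.0755310058594) [0.3952 0.1858 0.1161] 0.06336052150871993 (185.1495819091797, 164.43081665039062) (np.float64(160.15305881375502), np.float64(176.38585274646766))
tri tin (210.64306640625, 273.6878967285156) [0.3742 0.0987 0.1633] 0.04651471415051034 (185.1495819091797, 164.43081665039062) (np.float64(169.5161421041666), np.float64(194.52959090435576))
```

```bash
cat >> h.py <<'E'
def go(s,x,y,z,yaw):
    """Turn to do (tool rotvec) and then the shift in tool axes, cm."""
    a=np.radians(yaw); G=R.from_euler('z',a)*R.from_euler('x',np.pi); C=R.from_rotvec(s['tool_rot'])
    print('turn',(C.inv()*G).as_rotvec().round(3),'shift cm',(G.inv().apply(np.array([x,y,z])-s['eef_pos'])*100).round(2))
E
python3 - <<'E'
from h import *; from bench import r
import pickle
go(r.sense(),.4583,-.0974,.20,3.5)
i=pickle.load(open('side.pkl','rb'))['image'][140:330,140:340,::-1]
cv2.imwrite('pics/crop.png',cv2.resize(i,None,fx=3,fy=3,interpolation=2))
E
```

```text
turn [-0.002  0.     0.236] shift cm [ 29.4  -53.06   2.16]
```

View pics/crop.png

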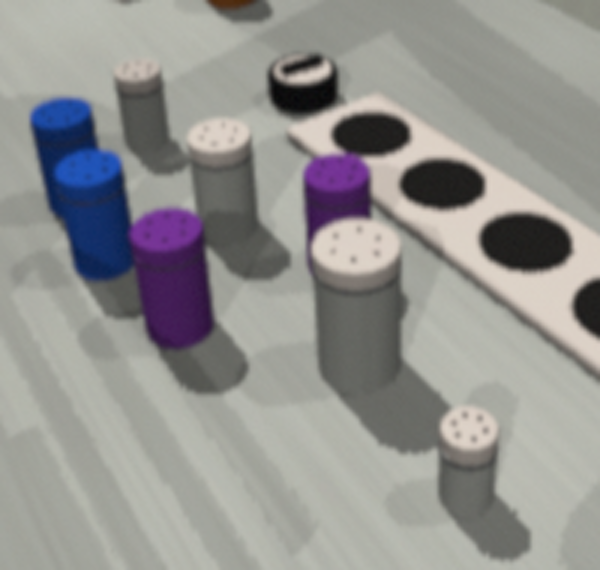

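The candidates for "large" are five 90 mm tins in the top view: steel at (215,228), blue at (170,273) and (211,275), purple at (256,204) and (258,263). The crop confirms the steel one with the white lid, at crop (222,180). The other steel tins also match by measured size: largest at top (303,217), small at (360,220), medium at (142,235). The bowl is at the mat_4 end, so the order is largest→mat_4, large→mat_3, medium→mat_2, small→mat_1.

servo_tool --deltas '[[[0,0,0,0,0,0.118,100],[0,0,0,0,0,0.118,100],[2,-3.5,0,0,0,0,100],[2,-3.5,0,0,0,0,100],[2,-3.5,0,0,0,0,100],[2,-3.5,0,0,0,0,100],[2,-3.5,0,0,0,0,100],[2,-3.5,0,0,0,0,100],[2,-3.5,0,0,0,0,100],[2,-3.5,0,0,0,0,100],[2,-3.5,0,0,0,0,100],[2,-3.5,0,0,0,0,100]]]'

```text
clock: 1.3
eef_pos: [0.3761, -0.2823, 0.2224]
tool_rot: [3.14, 0.095, -0.0]
wrist_force: [-0.0, -0.4, 0.3]
gripper_width: 0.999
grasp_force: 0.0
```

```bash
python3 -c "
from h import *; from bench import r
go(r.sense(),.4583,-.0974,.16,3.5)"
```

```text
turn [-0.  0. -0.] shift cm [  9.34 -17.95   6.24]
```

servo_tool --deltas '[[[1.55,-3,0,0,0,0,100],[1.55,-3,0,0,0,0,100],[1.55,-3,0,0,0,0,100],[1.55,-3,0,0,0,0,100],[1.55,-3,0,0,0,0,100],[1.55,-2.95,0,0,0,0,100],[0,0,2,0,0,0,100],[0,0,2,0,0,0,100],[0,0,2,0,0,0,100],[0,0,0,0,0,0,100],[0,0,0,0,0,0,100]]]'

```text
clock: 2.4
eef_pos: [0.4577, -0.0991, 0.1626]
tool_rot: [-3.14, -0.096, 0.001]
wrist_force: [-0.2, -0.9, 0.2]
gripper_width: 1.003
grasp_force: 0.0
```

```bash
python3 -c "
from h import *; from bench import r
go(r.sense(),.4583,-.0974,.053,3.5)
d=r.snapshot('side'); cv2.imwrite('pics/s1.png',cv2.resize(d['image'][80:330,110:410,::-1],None,fx=2,fy=2))"
```

```text
turn [-0.     0.001 -0.   ] shift cm [ 0.07 -0.17 10.96]
```

View pics/s1.png

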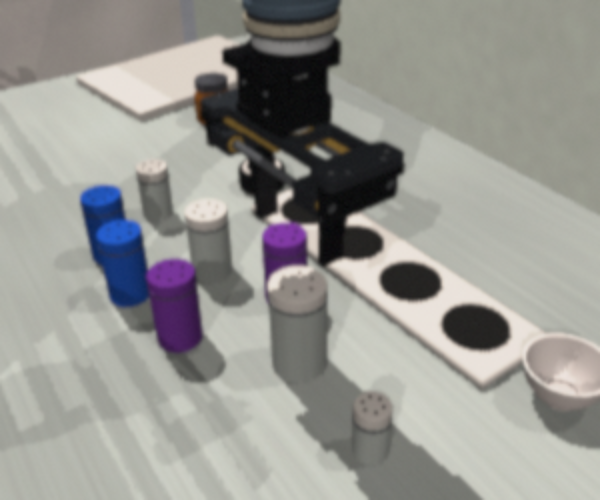

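```bash
python3 -c "
from h import *; from bench import r; import pickle
s=pickle.load(open('side.pkl','rb')); t=pickle.load(open('top.pkl','rb'));e=r.sense()['eef_pos']
G=R.from_euler('z',3.5,degrees=True)*R.from_euler('x',np.pi)
for k in(-1,0,1): print(pix(s,e+G.apply([0,k*.0435,0])))
d=r.snapshot('top');cv2.imwrite('pics/t1.png',cv2.resize(d['image'][110:300,150:400,::-1],None,fx=3,fy=3))
print(pix(d,e))"
```

```text
(np.float64(244.81887624837154), np.float64(187.0950891113015))
(np.float64(258.31841490113624), np.float64(197.22922325888842))
(np.float64(273.10781443418705), np.float64(208.33165888171627))
(np.float64(309.6497737608752), np.float64(212.43307296501672))
```

View pics/t1.png

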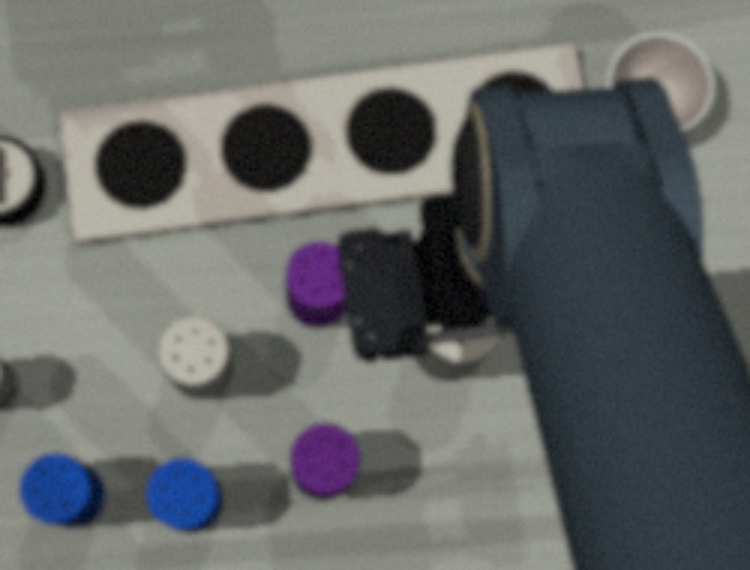

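Finger tips in the side view match the predicted pixels, so I descend. The body clears the purple tin's top by about 3 cm.

servo_tool --deltas '[[[0.07,-0.1,2.2,0,0,0,100],[0,0,2.2,0,0,0,100],[0,0,2.2,0,0,0,100],[0,0,2.2,0,0,0,100],[0,0,2.1,0,0,0,100],[0,0,0,0,0,0,100],[0,0,0,0,0,0,0],[0,0,0,0,0,0,0],[0,0,0,0,0,0,0],[0,0,0,0,0,0,0],[0,0,0,0,0,0,0],[0,0,0,0,0,0,0]]]'

```text
clock: 3.7
eef_pos: [0.459, -0.0977, 0.0543]
tool_rot: [-3.14, -0.096, -0.002]
wrist_force: [0.5, 1.9, 6.5]
gripper_width: 0.663
grasp_force: 30.0
```

servo_tool --deltas '[[[0,0,-1,0,0,0,0],[0,0,-2,0,0,0,0],[0,0,-2,0,0,0,0],[0,0,-2,0,0,0,0],[0,0,0,0,0,0,0]]]'

```text
clock: 4.2
eef_pos: [0.46, -0.0988, 0.1259]
tool_rot: [3.138, 0.095, 0.008]
wrist_force: [1.1, -0.4, -1.7]
gripper_width: 0.659
grasp_force: 30.0
```

```bash
python3 -c "
from h import *; from bench import r
s=r.sense(); print(s['eef_pos'],s['wrist_force'])
go(s,.6373,-.1662,.105,3.5)"
```

```text
[ 0.46001509 -0.0987514   0.12588891] [ 1.11995383 -0.36078774 -1.65071131]
turn [ 0.002 -0.005 -0.001] shift cm [17.28  7.81  2.09]
```

servo_tool --deltas '[[[2,0.9,0,0,0,0,0],[2.9,1.3,0,0,0,0,0],[2.9,1.3,0,0,0,0,0],[2.9,1.3,0,0,0,0,0],[2.9,1.3,0,0,0,0,0],[2.4,1.1,0,0,0,0,0],[1.3,0.6,0,0,0,0,0],[0,0,1,0,0,0,0],[0,0,1,0,0,0,0],[0,0,0,0,0,0,0],[0,0,0,0,0,0,0]]]'

```text
clock: 5.3
eef_pos: [0.6344, -0.165, 0.1026]
tool_rot: [-3.14, -0.096, 0.004]
wrist_force: [0.9, 0.2, -2.0]
gripper_width: 0.659
grasp_force: 30.0
```

```bash
python3 -c "
from h import *; from bench import r
s=r.sense(); print(s['eef_pos'],s['wrist_force'])
go(s,.6373,-.1662,.069,3.5)
for n in ('top','side'):
  d=r.snapshot(n)
  if n=='top': print([ (round(b[0]),round(b[1]),b[2].round(3),plane(d,*b[:3])[:2].round(4)) for b in blobs(d)])
  else: cv2.imwrite('pics/s2.png',cv2.resize(d['image'][100:320,150:450,::-1],None,fx=2.6,fy=2.6))"
```

```text
[ 0.63438026 -0.16501002  0.10262091] [ 0.92770373  0.17968214 -2.02416377]
turn [-0.     0.002  0.   ] shift cm [0.28 0.14 3.36]
[(36, 151, np.float64(0.076), array([0.6601, 0.4874])), (149, 168, np.float64(0.036), array([0.6128, 0.2427])), (257, 201, np.float64(0.092), array([0.5054, 0.0025])), (360, 219, np.float64(0.062), array([ 0.4533, -0.2241])), (214, 226, np.float64(0.092), array([0.4569, 0.0969])), (141, 233, np.float64(0.077), array([0.4556, 0.2579])), (258, 262, np.float64(0.092), array([0.3736, 0.0095])), (168, 272, np.float64(0.092), array([0.3668, 0.1997])), (211, 274, np.float64(0.092), array([0.3567, 0.111 ]))]
```

View pics/s2.png

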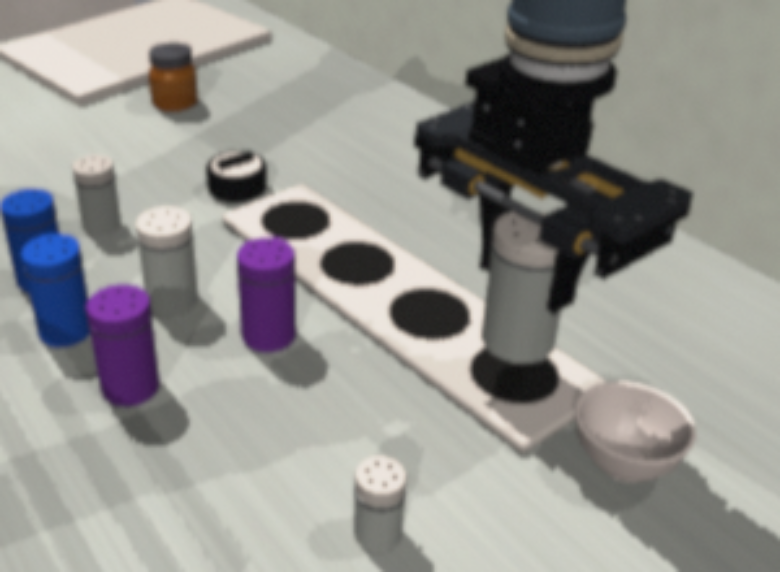

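servo_tool --deltas '[[[0.3,0.1,0,0,0,0,0],[0,0,1,0,0,0,0],[0,0,1,0,0,0,0],[0,0,0.8,0,0,0,0],[0,0,0.3,0,0,0,0],[0,0,0,0,0,0,0],[0,0,0,0,0,0,0]]]'

```text
clock: 6.1
eef_pos: [0.639, -0.1663, 0.0726]
tool_rot: [3.14, 0.096, 0.0]
wrist_force: [-0.3, 0.4, -1.7]
gripper_width: 0.66
grasp_force: 30.0
```

servo_tool --deltas '[[[-0.1,0,0.2,0,0,0,0],[0,0,0.1,0,0,0,0],[0,0,0,0,0,0,0],[0,0,0,0,0,0,0]]]'

```text
clock: 6.5
eef_pos: [0.6379, -0.1664, 0.0697]
tool_rot: [3.14, 0.095, 0.0]
wrist_force: [0.9, -0.0, -2.3]
gripper_width: 0.657
grasp_force: 30.0
```

servo_tool --deltas '[[[0,0,0.1,0,0,0,0],[0,0,0,0,0,0,0],[0,0,0,0,0,0,85],[0,0,0,0,0,0,90],[0,0,0,0,0,0,100],[0,0,0,0,0,0,100]]]'

```text
clock: 7.1
eef_pos: [0.6379, -0.1663, 0.0685]
tool_rot: [3.14, 0.096, 0.0]
wrist_force: [0.1, -0.4, 0.0]
gripper_width: 0.932
grasp_force: 0.0
```

Now up 10 cm, then on towards large at (0.4553, 0.0941).

servo_tool --deltas '[[[0,0,-1,0,0,0,100],[0,0,-2.5,0,0,0,100],[0,0,-3,0,0,0,100],[0,0,-3,0,0,0,100],[-1.4,-2.5,-0.5,0,0,0,100],[-1.7,-3,0,0,0,0,100],[-1.7,-3,0,0,0,0,100],[-1.7,-3,0,0,0,0,100],[-1.7,-3,0,0,0,0,100],[-1.7,-3,0,0,0,0,100],[-1.7,-3,0,0,0,0,100],[0,0,0,0,0,0,100]]]'

```text
clock: 8.3
eef_pos: [0.5073, 0.036, 0.1696]
tool_rot: [-3.139, -0.108, -0.0]
wrist_force: [0.8, -0.1, -0.4]
gripper_width: 1.0
grasp_force: 0.0
```

```bash
python3 -c "
from h import *; from bench import r; import pickle
s=r.sense()
go(s,.4553,.0941,.15,3.5)
for n in ('top','side'):
  d=r.snapshot(n)
  for b in blobs(d):
    if b[2]>.1: print(n,b[0],b[1],b[2],plane(d,b[0],b[1],.12)[:2])
  cv2.imwrite(f'pics/{n}3.png',d['image'][:,:,::-1])
"
```

```text
turn [-0.001 -0.     0.008] shift cm [-4.84 -6.11  1.96]
top 329.47955322265625 132.0213165283203 0.12170996522906247 [ 0.63943536 -0.16646677]
side 354.0943603515625 204.28134155273438 0.11914670328090848 [ 0.63301696 -0.1719673 ]
```

View pics/top3.png

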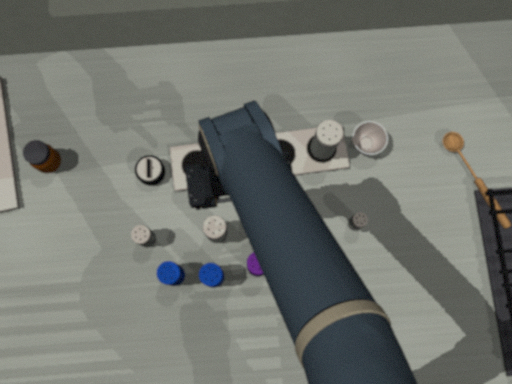

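Picture: largest stands on mat_4 at top (329,132), within 2–3 mm of centre. I will shift later y targets by +2 mm. Next is large.

servo_tool --deltas '[[[-2,-2.5,0,0,0,0.008,100],[-2,-2.5,0,0,0,0,100],[-0.85,-1.1,2,0,0,0,100],[0,0,1,0,0,0,100],[0,0,0,0,0,0,100],[0,0,0,0,0,0,100]]]'

```text
clock: 9.0
eef_pos: [0.4591, 0.088, 0.1387]
tool_rot: [3.14, 0.079, 0.001]
wrist_force: [0.6, 0.1, -0.2]
gripper_width: 0.997
grasp_force: 0.0
```

```bash
python3 -c "
from h import *; from bench import r
s=r.sense(); print(s['eef_pos']); go(s,.4553,.0941,.047,3.5)"
```

```text
[0.45909254 0.0880477  0.13867566]
turn [ 0.    -0.    -0.011] shift cm [-0.34 -0.63  9.17]
```

servo_tool --deltas '[[[-0.34,-0.6,0,0,0,-0.01,100],[0,0,0,0,0,0,100],[0,0,2,0,0,0,100],[0,0,2,0,0,0,100],[0,0,2,0,0,0,100],[0,0,2,0,0,0,100],[0,0,1.1,0,0,0,100],[0,0,0,0,0,0,100],[0,0,0,0,0,0,100]]]'

```text
clock: 9.9
eef_pos: [0.4546, 0.0954, 0.048]
tool_rot: [-3.14, -0.099, -0.001]
wrist_force: [-0.5, 0.0, -0.1]
gripper_width: 1.002
grasp_force: 0.0
```

servo_tool --deltas '[[[0,0,0,0,0,0,0],[0,0,0,0,0,0,0],[0,0,0,0,0,0,0],[0,0,0,0,0,0,0],[0,0,0,0,0,0,0],[0,0,0,0,0,0,0],[0,0,0,0,0,0,0]]]'

```text
clock: 10.6
eef_pos: [0.4542, 0.0955, 0.0477]
tool_rot: [-3.14, -0.099, -0.001]
wrist_force: [-0.6, 0.2, 1.5]
gripper_width: 0.566
grasp_force: 30.0
```

servo_tool --deltas '[[[0,0,-1,0,0,0,0],[0,0,-2.5,0,0,0,0],[0,0,-3,0,0,0,0],[0,0,-3,0,0,0,0],[0,0,-2.5,0,0,0,0],[0,0,0,0,0,0,0]]]'

```text
clock: 11.2
eef_pos: [0.4563, 0.0958, 0.1712]
tool_rot: [-3.139, -0.098, -0.012]
wrist_force: [-0.2, 0.4, -1.0]
gripper_width: 0.567
grasp_force: 30.0
```

```bash
python3 -c "
from h import *; from bench import r
s=r.sense(); print(s['eef_pos']); go(s,.630,-.0646,.17,3.5)"
```

```text
[0.45625089 0.09580056 0.17115831]
turn [-0.    -0.008  0.001] shift cm [16.36 17.07  0.12]
```

servo_tool --deltas '[[[1.3,1.4,0,0,0,0,0],[2,2.1,0,0,0,0,0],[2.2,2.3,0,0,0,0,0],[2.2,2.3,0,0,0,0,0],[2.2,2.3,0,0,0,0,0],[2.2,2.3,0,0,0,0,0],[2.2,2.2,0,0,0,0,0],[2.1,2.2,0,0,0,0,0],[0,0,2,0,0,0,0],[0,0,2,0,0,0,0],[0,0,2,0,0,0,0],[0,0,0,0,0,0,0]]]'

```text
clock: 12.4
eef_pos: [0.6251, -0.0653, 0.1033]
tool_rot: [-3.139, -0.099, 0.014]
wrist_force: [-0.7, 0.1, -0.9]
gripper_width: 0.572
grasp_force: 30.0
```

```bash
python3 -c "
from h import *; from bench import r
s=r.sense(); print(s['eef_pos']); go(s,.630,-.0646,.0632,3.5)"
```

```text
[ 0.6250843  -0.06533202  0.10331083]
turn [-0.001  0.009  0.002] shift cm [ 0.5  -0.04  4.01]
```

servo_tool --deltas '[[[0.2,0,0,0,0,0,0],[0,0,1.5,0,0,0,0],[0,0,1.5,0,0,0,0],[0,0,0,0,0,0,0],[0,0,0,0,0,0,0],[0,0,0,0,0,0,0]]]'

```text
clock: 13.0
eef_pos: [0.6308, -0.065, 0.078]
tool_rot: [3.14, 0.099, 0.001]
wrist_force: [-0.7, 1.1, -1.2]
gripper_width: 0.567
grasp_force: 30.0
```

```bash
python3 -c "
from h import *; from bench import r
s=r.sense(); print(s['eef_pos']); go(s,.630,-.0646,.0632,3.5)"
```

```text
[ 0.63084241 -0.06495354  0.07795128]
turn [ 0.    -0.001  0.002] shift cm [-0.08 -0.04  1.48]
```

servo_tool --deltas '[[[-0.1,-0.05,0.7,0,0,0,0],[0,0,0.5,0,0,0,0],[0,0,0.2,0,0,0,0],[0,0,0.1,0,0,0,0],[0,0,0,0,0,0,0],[0,0,0,0,0,0,0]]]'

```text
clock: 13.6
eef_pos: [0.6294, -0.0646, 0.0627]
tool_rot: [3.14, 0.099, -0.0]
wrist_force: [-1.6, 0.2, 2.0]
gripper_width: 0.564
grasp_force: 30.0
```

servo_tool --deltas '[[[0,0,0,0,0,0,70],[0,0,0,0,0,0,80],[0,0,0,0,0,0,80],[0,0,0,0,0,0,80],[0,0,-1,0,0,0,80],[0,0,-2.5,0,0,0,80],[0,0,-3,0,0,0,80],[0,0,-3,0,0,0,80],[-1,-2,0,0,0,0,80],[-1.5,-3.2,0,0,0,0,80],[-1.5,-3.2,0,0,0,0,80],[-1.5,-3.2,0,0,0,0,80]]]'

```text
clock: 14.8
eef_pos: [0.5668, 0.0488, 0.1585]
tool_rot: [-3.14, -0.098, -0.002]
wrist_force: [0.6, -0.5, 0.3]
gripper_width: 0.799
grasp_force: 0.0
```

servo_tool --deltas '[[[-1.5,-3.2,0,0,0,0,80],[-1.5,-3.2,0,0,0,0,80],[-1.5,-3.2,0,0,0,0,80],[-1.5,-3.2,0,0,0,0,80],[-1.5,-3.2,0,0,0,0,80],[-1.5,-3.2,0,0,0,0,80],[0,0,1.5,0,0,0,80],[0,0,1.5,0,0,0,80],[0,0,0,0,0,0,80],[0,0,0,0,0,0,80]]]'

```text
clock: 15.8
eef_pos: [0.4656, 0.2338, 0.1281]
tool_rot: [-3.14, -0.098, -0.001]
wrist_force: [-0.3, -0.1, 0.7]
gripper_width: 0.798
grasp_force: 0.0
```

```bash
python3 -c "
from h import *; from bench import r; import pickle
s=r.sense(); print(s['eef_pos'])
go(s,.4535,.2546,.037,3.5)
for n in ('top','side'):
  d=r.snapshot(n)
  for b in blobs(d):
    if .1<b[2]<.13: print(n,b[0],b[1],b[2],plane(d,*b[:3])[:2])
"
```

```text
[0.46563378 0.2337705  0.12810101]
turn [-0.    -0.     0.002] shift cm [-1.08 -2.15  9.11]
top 329.4586486816406 132.09317016601562 0.12131836802886363 [ 0.63880556 -0.16613128]
top 282.6119384765625 140.95066833496094 0.10656504396609684 [ 0.63152308 -0.06463324]
side 317.0301208496094 188.7989044189453 0.1041738080593541 [ 0.62699532 -0.07036356]
side 354.1614685058594 204.39247131347656 0.11922444410434327 [ 0.63372175 -0.17158064]
```

servo_tool --deltas '[[[-1.08,-2.15,0,0,0,0,80],[0,0,0,0,0,0,80],[0,0,2,0,0,0,80],[0,0,2,0,0,0,80],[0,0,2,0,0,0,80],[0,0,2,0,0,0,80],[0,0,1.1,0,0,0,80],[0,0,0,0,0,0,80],[0,0,0,0,0,0,80]]]'

```text
clock: 16.8
eef_pos: [0.4539, 0.2546, 0.0371]
tool_rot: [-3.14, -0.098, -0.002]
wrist_force: [0.3, 0.8, -0.7]
gripper_width: 0.8
grasp_force: 0.0
```

servo_tool --deltas '[[[0,0,0,0,0,0,0],[0,0,0,0,0,0,0],[0,0,0,0,0,0,0],[0,0,0,0,0,0,0],[0,0,0,0,0,0,0],[0,0,0,0,0,0,0],[0,0,0,0,0,0,0]]]'

```text
clock: 17.5
eef_pos: [0.4536, 0.2552, 0.037]
tool_rot: [-3.139, -0.099, -0.002]
wrist_force: [-0.2, 2.3, 3.9]
gripper_width: 0.473
grasp_force: 30.0
```

servo_tool --deltas '[[[0,0,-1,0,0,0,0],[0,0,-2.5,0,0,0,0],[0,0,-3,0,0,0,0],[0,0,-2.5,0,0,0,0],[1.2,1.7,0,0,0,0,0],[2,2.9,0,0,0,0,0],[2.2,3.2,0,0,0,0,0],[2.2,3.2,0,0,0,0,0],[2.2,3.2,0,0,0,0,0],[2.2,3.2,0,0,0,0,0],[2.2,3.2,0,0,0,0,0],[1.6,2.3,0,0,0,0,0]]]'

```text
clock: 18.7
eef_pos: [0.6258, 0.0318, 0.1262]
tool_rot: [3.138, 0.093, -0.003]
wrist_force: [-0.1, -0.9, -2.2]
gripper_width: 0.475
grasp_force: 30.0
```

servo_tool --deltas '[[[0,0,1.5,0,0,0,0],[0,0,1.5,0,0,0,0],[0,0,0,0,0,0,0],[0,0,0,0,0,0,0]]]'

```text
clock: 19.1
eef_pos: [0.624, 0.0373, 0.0958]
tool_rot: [-3.14, -0.102, 0.004]
wrist_force: [0.5, -0.3, -0.9]
gripper_width: 0.473
grasp_force: 30.0
```

```bash
python3 -c "
from h import *; from bench import r
s=r.sense(); print(s['eef_pos']); go(s,.627,.0345,.052,3.5)"
```

```text
[0.62397022 0.03725519 0.09583697]
turn [-0.     0.002  0.004] shift cm [0.29 0.29 4.38]
```

servo_tool --deltas '[[[0.2,0.2,0,0,0,0,0],[0,0,1.5,0,0,0,0],[0,0,1.5,0,0,0,0],[0,0,0,0,0,0,0],[0,0,0,0,0,0,0],[0,0,0,0,0,0,0]]]'

```text
clock: 19.7
eef_pos: [0.6277, 0.0342, 0.0667]
tool_rot: [-3.14, -0.099, -0.001]
wrist_force: [-0.5, 0.2, -1.2]
gripper_width: 0.473
grasp_force: 30.0
```

```bash
python3 -c "
from h import *; from bench import r
s=r.sense(); print(s['eef_pos']); go(s,.627,.0345,.052,3.5)"
```

```text
[0.62769386 0.03415091 0.06668622]
turn [-0.    -0.     0.002] shift cm [-0.07 -0.04  1.47]
```

servo_tool --deltas '[[[-0.05,-0.05,0.7,0,0,0,0],[0,0,0.5,0,0,0,0],[0,0,0.2,0,0,0,0],[0,0,0.1,0,0,0,0],[0,0,0,0,0,0,0],[0,0,0,0,0,0,0]]]'

```text
clock: 20.3
eef_pos: [0.6265, 0.0344, 0.0521]
tool_rot: [3.14, 0.098, -0.001]
wrist_force: [-3.7, -0.5, 4.6]
gripper_width: 0.475
grasp_force: 30.0
```

servo_tool --deltas '[[[0,0,0,0,0,0,65],[0,0,0,0,0,0,70],[0,0,0,0,0,0,70],[0,0,0,0,0,0,70],[0,0,-1,0,0,0,70],[0,0,-2.5,0,0,0,70],[0,0,-3.5,0,0,0,70],[0,0,-4,0,0,0,70],[-1.3,1.7,0,0,0,0,70],[-2.1,2.8,0,0,0,0,70],[-2.1,2.8,0,0,0,0,70],[-2.1,2.8,0,0,0,0,70]]]'

```text
clock: 21.5
eef_pos: [0.5569, -0.072, 0.1624]
tool_rot: [3.14, 0.099, 0.002]
wrist_force: [-0.0, -0.6, -0.1]
gripper_width: 0.7
grasp_force: 0.0
```

servo_tool --deltas '[[[-2.1,2.8,0,0,0,0,70],[-2.1,2.8,0,0,0,0,70],[-2.1,2.8,0,0,0,0,70],[-2.1,2.8,0,0,0,0,70],[-2.1,2.8,0,0,0,0,70],[0,0,2,0,0,0,70],[0,0,2,0,0,0,70],[0,0,1,0,0,0,70],[0,0,0,0,0,0,70],[0,0,0,0,0,0,70]]]'

```text
clock: 22.5
eef_pos: [0.4621, -0.2172, 0.1122]
tool_rot: [3.14, 0.1, 0.002]
wrist_force: [-0.2, 0.8, 0.2]
gripper_width: 0.704
grasp_force: 0.0
```

```bash
python3 -c "
from h import *; from bench import r; import pickle
s=r.sense(); print(s['eef_pos'])
go(s,.4514,-.2261,.025,3.5)
for n in ('top','side'):
  d=r.snapshot(n)
  for b in blobs(d):
    P=plane(d,*b[:3])
    if abs(b[2]-.09)<.006 and P[0]>.55: print(n,b[0],b[1],b[2],P[:2])
"
```

```text
[ 0.46210938 -0.21723814  0.11221529]
turn [ 0.    -0.001  0.002] shift cm [-1.12  0.82  8.72]
top 238.26593017578125 148.15306091308594 0.09174230323470123 [0.62739876 0.03330763]
```

servo_tool --deltas '[[[-1.1,0.8,0,0,0,0,70],[0,0,0,0,0,0,70],[0,0,2,0,0,0,70],[0,0,2,0,0,0,70],[0,0,2,0,0,0,70],[0,0,2,0,0,0,70],[0,0,0.7,0,0,0,70],[0,0,0,0,0,0,70],[0,0,0,0,0,0,70]]]'

```text
clock: 23.5
eef_pos: [0.4515, -0.2264, 0.0253]
tool_rot: [3.139, 0.098, 0.002]
wrist_force: [0.4, 0.9, -0.7]
gripper_width: 0.698
grasp_force: 0.0
```

servo_tool --deltas '[[[0,0,0,0,0,0,0],[0,0,0,0,0,0,0],[0,0,0,0,0,0,0],[0,0,0,0,0,0,0],[0,0,0,0,0,0,0],[0,0,0,0,0,0,0],[0,0,0,0,0,0,0]]]'

```text
clock: 24.2
eef_pos: [0.4511, -0.2261, 0.0248]
tool_rot: [3.14, 0.099, 0.0]
wrist_force: [-0.8, 0.5, 4.5]
gripper_width: 0.386
grasp_force: 30.0
```

servo_tool --deltas '[[[0,0,-1,0,0,0,0],[0,0,-2.5,0,0,0,0],[0,0,-3,0,0,0,0],[0,0,-3.5,0,0,0,0],[0,0,-3,0,0,0,0],[1,-1.8,0,0,0,0,0],[1.8,-3.3,0,0,0,0,0],[1.8,-3.3,0,0,0,0,0],[1.8,-3.3,0,0,0,0,0],[1.8,-3.3,0,0,0,0,0],[1.8,-3.3,0,0,0,0,0],[1.8,-3.3,0,0,0,0,0]]]'

```text
clock: 25.4
eef_pos: [0.5554, -0.0019, 0.1549]
tool_rot: [3.14, 0.098, 0.0]
wrist_force: [0.3, -1.3, -0.0]
gripper_width: 0.387
grasp_force: 30.0
```

servo_tool --deltas '[[[1.8,-3.3,0,0,0,0,0],[1.8,-3.3,0,0,0,0,0],[1.8,-3.3,0,0,0,0,0],[1.6,-2.9,0,0,0,0,0],[0,0,0,0,0,0,0],[0,0,2,0,0,0,0],[0,0,2,0,0,0,0],[0,0,2,0,0,0,0],[0,0,0,0,0,0,0],[0,0,0,0,0,0,0]]]'

```text
clock: 26.4
eef_pos: [0.6169, 0.1284, 0.0948]
tool_rot: [3.14, 0.098, -0.001]
wrist_force: [1.0, 0.5, 0.5]
gripper_width: 0.383
grasp_force: 30.0
```

```bash
python3 -c "
from h import *; from bench import r
s=r.sense(); print(s['eef_pos']); go(s,.6196,.1346,.040,3.5)"
```

```text
[0.6168596  0.12837174 0.09483785]
turn [0.    0.    0.001] shift cm [ 0.31 -0.6   5.48]
```

servo_tool --deltas '[[[0.3,-0.6,0,0,0,0,0],[0,0,0,0,0,0,0],[0,0,1.5,0,0,0,0],[0,0,1.5,0,0,0,0],[0,0,1,0,0,0,0],[0,0,0,0,0,0,0],[0,0,0,0,0,0,0],[0,0,0,0,0,0,0]]]'

```text
clock: 27.2
eef_pos: [0.62, 0.1354, 0.0549]
tool_rot: [-3.14, -0.099, -0.001]
wrist_force: [0.7, -0.0, -0.6]
gripper_width: 0.383
grasp_force: 30.0
```

```bash
python3 -c "
from h import *; from bench import r
s=r.sense(); print(s['eef_pos']); go(s,.6196,.1346,.040,3.5)"
```

```text
[0.61996248 0.13537259 0.05486235]
turn [-0.    -0.001  0.002] shift cm [-0.04  0.07  1.49]
```

servo_tool --deltas '[[[0,0.05,0.7,0,0,0,0],[0,0,0.5,0,0,0,0],[0,0,0.2,0,0,0,0],[0,0,0.1,0,0,0,0],[0,0,0,0,0,0,0],[0,0,0,0,0,0,0]]]'

```text
clock: 27.8
eef_pos: [0.6194, 0.1344, 0.0399]
tool_rot: [3.139, 0.098, -0.001]
wrist_force: [-2.2, -1.5, 4.8]
gripper_width: 0.384
grasp_force: 30.1
```

servo_tool --deltas '[[[0,0,0,0,0,0,55],[0,0,0,0,0,0,60],[0,0,0,0,0,0,60],[0,0,0,0,0,0,60],[0,0,-1,0,0,0,60],[0,0,-2.5,0,0,0,60],[0,0,-3.5,0,0,0,60],[0,0,-4,0,0,0,60],[-3,0,-3,0,0,0,60],[-4,0,0,0,0,0,60],[-4,0,0,0,0,0,60],[-3,0,0,0,0,0,60]]]'

```text
clock: 29.0
eef_pos: [0.4777, 0.1259, 0.1804]
tool_rot: [3.139, 0.1, 0.001]
wrist_force: [-0.2, 0.1, 0.5]
gripper_width: 0.6
grasp_force: 0.0
```

```bash
python3 -c "
from h import *; from bench import r; import pickle
print(r.sense()['eef_pos'])
for n in ('top','side'):
  d=r.snapshot(n)
  for b in blobs(d):
    P=plane(d,*b[:3])
    if P[0]>.55: print(n,b[0].__round__(),round(b[1]),b[2].round(4),P[:2].round(4))
  cv2.imwrite(f'pics/{n}9.png',d['image'][:,:,::-1])
"
```

```text
[0.47765381 0.12593659 0.18038202]
top 329 132 0.1216 [ 0.6387 -0.1661]
top 370 137 0.0463 [ 0.6453 -0.2741]
top 283 141 0.1065 [ 0.6316 -0.0647]
top 238 148 0.0914 [0.6276 0.0333]
top 36 151 0.0763 [0.66   0.4874]
side 241 163 0.0379 [0.6106 0.2326]
side 263 166 0.0739 [0.6162 0.1261]
side 288 176 0.089 [0.6235 0.0284]
side 317 189 0.104 [ 0.6273 -0.07  ]
side 354 204 0.1192 [ 0.6339 -0.1715]
side 394 263 0.0441 [ 0.6412 -0.2789]
```

View pics/side9.png

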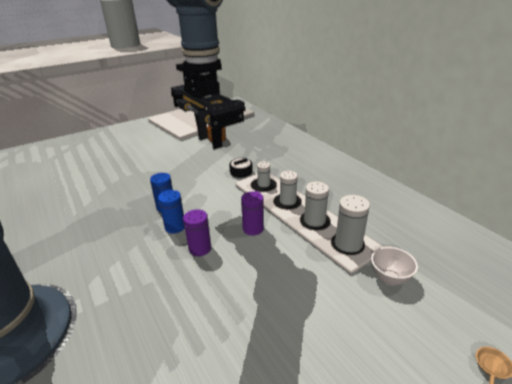

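View pics/top9.png

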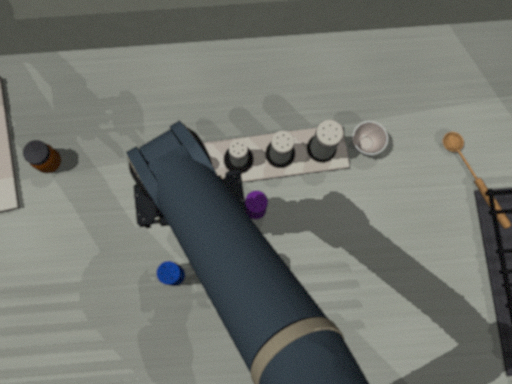

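The side view shows all four tins upright on their mats, from (263,175) to (351,225), rising in size towards the bowl. The bowl and timer have not moved. Offsets from the mat centres are about 3 mm or less. Handing in.

```bash
python3 -c "
from bench import r
print(r.hand_in())"
```

```text
the job is handed in; nothing more can be done
None
```

All four shaker tins stand upright on the mats in size order, largest by the salt bowl and smallest by the timer, about 2–4 mm off the mat centres by camera, with the bowl and timer left in place; the job is handed in at about 29 s on the robot's clock, and no verdict came back.

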